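# Fetch the crimp die from behind the jar, tin and bottle

## Task

Set the black crimp die from the blue tray into the pocket of the small metal nest plate, lying as the pocket does. To get at it, first clear the oil bottle, the grease jar and the screw tin onto the black rubber mat, all three standing on it together, and leave them there until the die is in the nest; then put the jar and the tin back, and last the bottle, each standing exactly where it stood on the tray at the start. Leave the brown die and the tally counter alone and tip nothing over.

Things in the scene. Friction and masses are not known exactly. Their poses are not given: they have to be found in the camera images.
- black_die: Black crimp die with grey steel top, 0.28 kg, at the start on the blue tray before its upright back plate. 30 mm high: base 32 (x) x 54 (y) mm, 16 high; on it a steel block 19 (x) x 34 (y) mm, from 17 to 30 mm up. Origin at the centre of its underside, z up, y along its long side, which starts along the tray's x axis (within 0.05 rad). To be set in the nest.
- oil: Oil bottle, upright cylinder 38 mm across and 105 mm high with a red cap, cream body (straight-sided up to 92 mm), about 0.12 kg (the mass varies). Origin at the centre of its underside, z up. Starts on the tray in front of the black die, about 10 mm off its end.
- grease_jar: White grease jar with a blue lid, cylinder 56 mm across, 55 mm high (body to 48 mm, then the slightly narrower lid), about 0.14 kg (varies). Origin at the centre of its underside, z up. Starts on the tray close beside the black die, on one side or the other; the screw tin is on its other side.
- screw_tin: Low round screw tin, white-grey lid with a dark and yellow band, 62 mm across, 40 mm high (body to 35 mm, then the slightly narrower lid), about 0.16 kg (varies). Origin at the centre of its underside, z up. Starts on the tray close beside the black die, on the side where the jar is not.
- die_tray: Fixed blue tray. Origin on the bench below the die; x to its back (away from the robot), z up. Floor plate x -85 to 71, y -100 to 100 mm, its top 5 mm over the bench; rim 4 thick, 11 mm high at back and sides. Upright plate, y -25 to 25, 48 mm high, at x 37 to 41. On the floor: die at (0, 0), jar and tin near (0, +-53), bottle near (-56, 0) mm. No finger fits between die and jar or tin.
- mat: Fixed black rubber mat, the waiting area, 300 (x) x 110 (y) x 3 mm thick, flat on the bench to the robot's right. Origin at the centre of its underside, x along its long side, z up.
- nest: Fixed nest plate, aluminium with four dark steel bars round a pocket, 78 (x) x 100 (y) mm, 11 mm high. The pocket for the die is 46 (x) x 68 (y) mm and 5 mm deep, its floor 6 mm above the origin. Origin at the centre of its underside, z up, y along the pocket's long side; the die's long side goes along it, either way round.
- brown_die: Brown spare die, 36 x 62 x 34 mm, standing loose on the bench in front; a bystander, to be left alone. Origin at the centre of its underside, long side along its y.
- tally: Round light tally counter, 45 mm across, 32 mm high, loose on the bench to the right of the tray, beyond the mat; a bystander, to be left alone. Origin at the centre of its underside.

How it is judged:
By the outcome, as a careful person would: the job done as asked, in the order asked, and still so for the second after the job is handed in, with the robot touching nothing.
It also fails if it takes over 131 s, if anything falls off the work surface, if the arm or the gripper's body presses on something with over 40 N, if the wrist force passes 120 N, or if a joint passes its speed limit or range.

## Robot

A 6-joint arm with a two-finger parallel gripper is mounted at the origin on a cart in front of the work surface, level with it; the furniture and walls round the work are solid. World frame = base frame: x ahead of the robot, y to its left, z up, the work surface at z = 0. Lengths are in m, angles in rad, forces in N, time in s.
With the tool pointing down it reaches from about 0.35 to 0.775 m from the base axis. Payload 7.3 kg.
Tool frame: the origin (TCP) lies midway between the tips of the shut fingers; the grasp point (between the pads) lies 19 mm behind it (robot.tcp_to_grasp is the distance from the TCP to the grasp point, in m); z points along the fingers, y is the line along which they close (so a half turn about z gives the same grasp; the last joint's range is limited). The gripper opens to 92 mm and grips with 3 to 60 N. Pads are 19 mm wide; open, the fingers measure 130 mm over their backs; the gripper's body (75 mm by 190 mm) begins 47 mm behind the grasp point.
Start: joints at [1.04, 0.342, 1.524, -0, 1.275, -0.146], TCP at [0.197, 0.487, 0.227] pointing down, gripper open.
Joint ranges: [-2.53, 2.53], [-0.77, 2.02], [0.04, 2.7], [-1, 4.14], [0.28, 2.66], [-3.11, 3.11]. Speed limits (rad/s): [2.57, 2.57, 3.14, 3.14, 3.14, 3.14].

## Interface

Orientations are given as [roll, pitch, yaw] about the fixed x, y, z axes, in that order (R = Rz(yaw) Ry(pitch) Rx(roll)).
In Python, from cell import readout, cams, ticket, robot gives the robot as it stands. The module is installed in compiled form; this text tells all that it offers.
- The arm moves only by the tool jog_arm, never from a script. Its argument "plan" is a list of rows, each a list of 5 numbers: the shift along the world's x, y, z each as a share of 0.08 m, from -1 to 1, then the turn about the world's z as a share of 90 degrees, from -1 to 1, then the opening, from -1 (shut) to 1 (fully open). A call has 1 to 12 rows; each row is the pose to reach, as a shift and turn from the pose commanded when the call began; what a row does not reach only later rows make up. A row lasts 1/10 s, in which the tool goes at most 50 mm and 8.59 degrees, less where a joint would pass 70% of its speed; a pose out of reach is approached as far as the arm can. A call with a number of a shift or a turn outside -1 to 1 is refused whole. A call with a gripper value outside its range is refused whole. The fingers move at their own pace and stop on an object; "squeeze" is the grip in N (left out, the last holds). Time passes only in rows, so rows that repeat a pose let the fingers close. It gives the time, the measured TCP pose, the force, the opening and the grip force at its end, in the units of the state.
- readout.observe(): the state, without advancing time (a new reading comes with each control period).
- cams.read_camera(name): name is "side" or "top" or "wrist"; returns the picture (480x640x3 uint8, blue, green, red); there is no depth.
- cams.calibration(name): a dict with "K" (3x3 intrinsics, pixels), "world_from_camera" (4x4, takes a point from camera to world coordinates). Camera axes: x right, y down, z forward; pixel columns grow to the right and rows downward; lengths in m; the calibration is good to about 2 mm. A picture is of the moment at which its call begins: read the wrist's pose just before it. calibration takes no time and is no camera call; for the wrist camera it gives the pose at the moment of the call.
- ticket.hand_in(): hands the job in; it is judged then, once.
The state is a dict: "time": time; "qpos": joint angles; "qvel": joint speeds; "joint_efforts": joint torques, N m; "tool_pos": TCP position; "tool_rot": TCP orientation; "contact_force": force on the tool from outside, world axes, zero at the start; "torque": the same for the moment, N m; "opening": finger opening in m; "grip_force": force on a finger pad.
Only numpy, scipy, OpenCV 4.12 (cv2) and the standard library are available. Lean on these libraries where they do the work, as an engineer would, in place of code of your own. Each camera call takes 0.05 s, during which the arm holds its last target. There are 200 camera calls.

## Working session

There is one attempt and no reset: what is moved stays moved. The work goes in short steps, Python scripts to look and compute and a tool call to move; the robot and the scene stay as the last step left them, time stands still between calls to the robot, and variables do not carry over. Pictures are saved under pics/ and viewed, at most 14 in all, crops included, and the job is handed in when it is done.

Besides the shell and the picture viewer there is one more tool, called as a command line: name --pt "numbers of a row" for each row, then --argument value for the rest. jog_arm: Moves the arm, as the interface text tells. Shift numbers are shares of 0.08 m and turn numbers shares of 90 degrees, none past 1 either way. Its arguments: {"type":"object","properties":{"plan":{"type":"array"},"squeeze":{"type":"number"}},"required":["plan"]}

```bash
mkdir -p pics; cat > h.py <<'E'
import numpy as np, cv2
from cell import readout, cams, ticket, robot
def ray(name,u,v,z,cal=None):
    c=cal or cams.calibration(name); K=np.array(c["K"]);T=np.array(c["world_from_camera"])
    d=T[:3,:3]@np.linalg.solve(K,[u,v,1.]); o=T[:3,3]
    return o+d*(z-o[2])/d[2]
def proj(name,p,cal=None):
    c=cal or cams.calibration(name); K=np.array(c["K"]);T=np.linalg.inv(np.array(c["world_from_camera"]))
    q=K@(T[:3,:3]@np.array(p)+T[:3,3]); return q[:2]/q[2]
E
python3 - <<'E'
from h import *
for n in ("top","side"):
    im=np.array(cams.read_camera(n)); cv2.imwrite(f"pics/{n}0.png",im)
    c=cams.calibration(n); print(n,np.round(c["K"],1).tolist(),np.round(c["world_from_camera"],3).tolist())
print(readout.observe())
E
```

```text
top [[598.1, 0.0, 321.9], [0.0, 598.1, 235.0], [0.0, 0.0, 1.0]] [[-0.007, -0.998, 0.07, 0.49], [-1.0, 0.008, 0.007, -0.121], [-0.007, -0.07, -0.998, 1.302], [0.0, 0.0, 0.0, 1.0]]
side [[466.5, 0.0, 319.3], [0.0, 466.5, 233.2], [0.0, 0.0, 1.0]] [[0.891, -0.292, 0.347, 0.246], [-0.454, -0.588, 0.67, -0.766], [0.009, -0.754, -0.656, 0.686], [0.0, 0.0, 0.0, 1.0]]
{'time': 0.1, 'qpos': array([ 1.03998369e+00,  3.42663267e-01,  1.52490469e+00,  2.75370727e-05,
        1.27543327e+00, -1.45962793e-01]), 'qvel': array([-0.00073176, -0.00138058, -0.00246671, -0.00042016, -0.00048686,
       -0.00040844]), 'joint_efforts': array([ 9.30532478e-04, -4.32010782e+01, -2.44692099e+01,  7.18964869e-02,
        5.25132869e-02, -2.80782945e-05]), 'tool_pos': array([0.19686224, 0.48629966, 0.22611503]), 'tool_rot': array([-3.14020289e+00, -2.30923675e-04,  2.75673461e+00]), 'contact_force': array([0.82037297, 0.15982472, 0.87707858]), 'torque': array([ 0.0161973 , -0.01660253, -0.02183947]), 'grip_force': 0.0, 'opening': 0.09143825566996787}
```

View pics/top0.png

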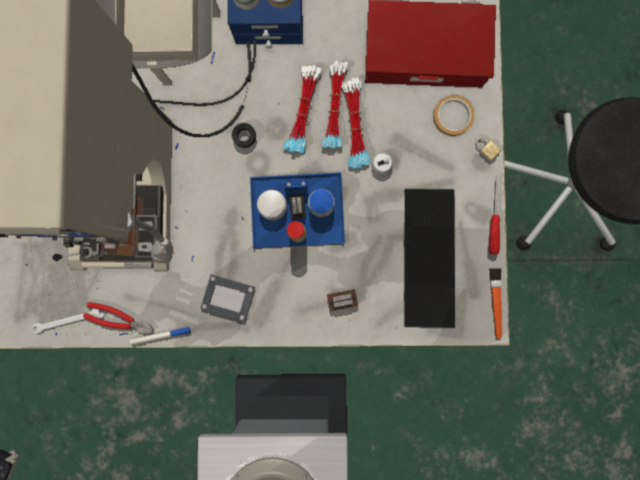

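View pics/side0.png

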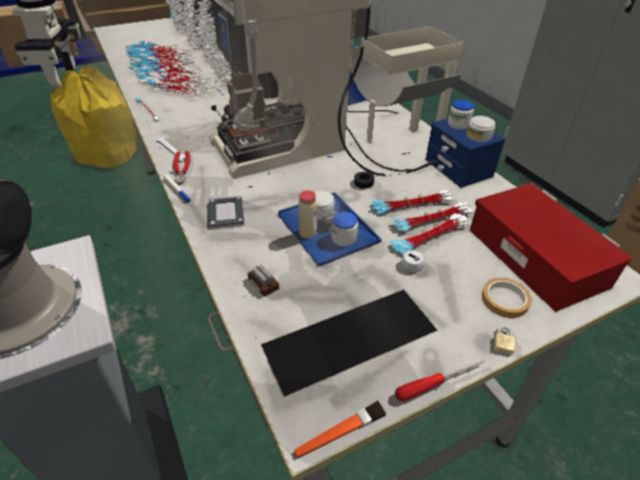

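The top view shows the tin (white lid, at 271,204) on the left of the die and the jar (blue lid, at 320,203) on the right. The bottle cap is at (296,231), the black die at (297,205) and the nest at (228,299), tilted. The brown die is at (342,300), the tally at (382,162) and the mat spans 404–455 × 189–327. The side view confirms this, and the press sits at the upper left.

```bash
cat >> h.py <<'E'
def blob(im,lo,hi,box,k=0):
    x0,y0,x1,y1=box; hsv=cv2.cvtColor(im[y0:y1,x0:x1],cv2.COLOR_BGR2HSV)
    m=cv2.inRange(hsv,np.array(lo),np.array(hi))
    if k: m=cv2.morphologyEx(m,cv2.MORPH_OPEN,np.ones((k,k)))
    c=max(cv2.findContours(m,0,2)[0],key=cv2.contourArea)
    return c+np.array([[x0,y0]])
def rect(name,c,z,cal=None):
    "min-area rectangle in world of contour c cast on plane z"
    P=np.array([ray(name,u,v,z,cal)[:2] for u,v in c[:,0]])
    (x,y),s,a=cv2.minAreaRect((P*1000).astype(np.float32))
    return np.round([x,y,*s,a],1)
E
python3 - <<'E'
from h import *
im=cv2.imread("pics/top0.png")
for n,lo,hi,box,z in [("mat",(0,0,0),(180,255,45),(390,175,470,340),.003),
 ("tray",(100,100,20),(130,255,150),(240,165,355,260),.005),
 ("cap",(0,120,80),(12,255,255),(280,215,315,250),.110),
 ("jarlid",(100,120,110),(125,255,255),(300,180,340,225),.060),
 ("tinlid",(0,0,170),(180,70,255),(253,185,290,222),.045),
 ("nest",(0,0,0),(180,255,125),(198,270,260,326),.011),
 ("brown",(0,40,0),(25,255,140),(322,285,362,318),.034),
 ("tally",(0,0,200),(180,40,255),(370,148,396,176),.032)]:
    c=blob(im,lo,hi,box); print(n,rect("top",c,z),cv2.boundingRect(c))
E
```

```text
mat [ 531.2 -344.6  105.5  295.4   89. ] (405, 190, 50, 137)
tray [637.3 -58.  155.7 197.9   2.5] (251, 173, 94, 75)
cap [584.6 -61.   32.   32.1  89.6] (288, 222, 17, 17)
jarlid [ 647.  -107.8   81.7   92.5   89.5] (300, 180, 40, 45)
tinlid [647.5  -4.   52.8  55.4  44.6] (258, 190, 27, 26)
nest [444.5  91.5 105.5  87.7  72.1] (200, 274, 55, 51)
brown [ 442.3 -153.9   37.8   62.1   10.9] (327, 289, 31, 23)
tally [ 736.7 -242.2   33.6   33.    62.9] (374, 154, 17, 16)
```

jog_arm --pt "0 -0.5 0 -0.09 1" --pt "0.2 -1 0 -0.18 1" --pt "0.2 -1 0 -0.18 1"

```text
time: 0.4
tool_pos: [0.2134, 0.4031, 0.2264]
tool_rot: [-3.139, 0.001, 2.468]
contact_force: [0.3, 1.5, 0.5]
opening: 0.0917
grip_force: 0.0
```

jog_arm --pt "0.2 -0.5 0 -0.09 1" --pt "0.4 -1 0 -0.18 1" --pt "0.4 -1 0 -0.18 1"

```text
time: 0.7
tool_pos: [0.246, 0.3238, 0.2266]
tool_rot: [-3.141, 0.001, 2.185]
contact_force: [-1.4, 1.0, -0.9]
opening: 0.092
grip_force: 0.0
```

jog_arm --pt "0.3 -0.5 0 -0.09 1" --pt "0.6 -1 0 -0.18 1" --pt "0.6 -1 0 -0.18 1"

```text
time: 1.0
tool_pos: [0.2955, 0.244, 0.2268]
tool_rot: [3.141, 0.001, 1.901]
contact_force: [-0.3, 0.6, -0.4]
opening: 0.0917
grip_force: 0.0
```

jog_arm --pt "0.3 -0.5 0 -0.09 1" --pt "0.6 -1 0 -0.18 1" --pt "0.6 -1 0 -0.18 1"

```text
time: 1.3
tool_pos: [0.3437, 0.1641, 0.2268]
tool_rot: [3.14, 0.001, 1.619]
contact_force: [-0.4, 0.5, 0.6]
opening: 0.0916
grip_force: 0.0
```

jog_arm --pt "0.3 -0.5 0 0 1" --pt "0.6 -1 0 0 1" --pt "0.6 -1 0 0 1"

```text
time: 1.6
tool_pos: [0.3916, 0.0845, 0.2267]
tool_rot: [3.14, 0.001, 1.624]
contact_force: [-0.5, 0.0, 0.2]
opening: 0.0922
grip_force: 0.0
```

jog_arm --pt "0.3 -0.5 0 0 1" --pt "0.6 -1 0 0 1" --pt "0.6 -1 0 0 1"

```text
time: 1.9
tool_pos: [0.4396, 0.005, 0.2265]
tool_rot: [3.14, 0.001, 1.625]
contact_force: [0.2, 0.9, -0.2]
opening: 0.0919
grip_force: 0.0
```

jog_arm --pt "0.3 -0.4 0.4 0 1" --pt "0.6 -0.8 0.6 0 1" --pt "0.6 -0.8 0.6 0 1" --pt "0.6 -0.8 0.6 0 1"

```text
time: 2.3
tool_pos: [0.4851, -0.0556, 0.2743]
tool_rot: [-3.141, -0.001, 1.628]
contact_force: [0.5, -0.3, -0.9]
opening: 0.0914
grip_force: 0.0
```

```bash
python3 - <<'E'
from h import *
o=readout.observe(); c=cams.calibration("wrist")
print(o["time"],o["tool_pos"],o["tool_rot"],o["qpos"]); print(np.round(c["K"],1).tolist(),np.round(c["world_from_camera"],4).tolist())
im=np.array(cams.read_camera("wrist")); cv2.imwrite("pics/w1.png",im); np.savez("w1.npz",**{k:np.array(v) for k,v in c.items() if k in("K","world_from_camera")})
E
```

```text
2.3 [ 0.4850674  -0.05555463  0.27426068] [-3.14078155e+00 -1.26341906e-03  1.62752066e+00] [-2.71775765e-01  2.39724777e-01  1.53464341e+00  9.53645938e-04
  1.36839989e+00 -3.28692858e-01]
[[344.9, 0.0, 320.9], [0.0, 344.9, 235.1], [0.0, 0.0, 1.0]] [[0.9984, 0.0559, 0.0117, 0.4822], [0.057, -0.968, -0.2444, 0.0087], [-0.0023, 0.2447, -0.9696, 0.4322], [0.0, 0.0, 0.0, 1.0]]
```

View pics/w1.png

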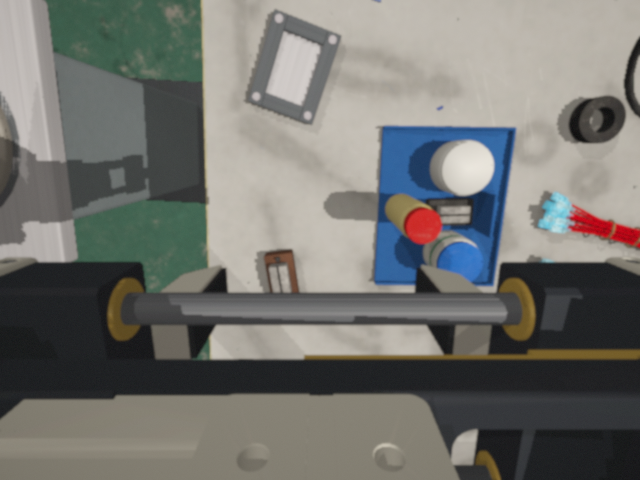

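The wrist view (right = +x, up = +y) shows the nest at (293,67), the tray from 376–516 × 127–285, and the tin lid at (462,167). The bottle cap is at (421,224), the jar lid at (458,258), the die at (450,211) and the brown die at (281,272).

jog_arm --pt "0.6 -0.4 0 0 1" --pt "1 -0.8 0 0 1" --pt "1 -0.8 0 0 1"

```text
time: 2.65
tool_pos: [0.5671, -0.1222, 0.2722]
tool_rot: [-3.14, -0.0, 1.626]
contact_force: [-0.3, 0.5, -0.8]
opening: 0.0917
grip_force: 0.0
```

jog_arm --pt "0.4 -0.4 0 0 1" --pt "0.8 -0.8 0 0 1" --pt "0.8 -0.8 0 0 1" --pt "0.8 -0.8 0 0 1"

```text
time: 3.05
tool_pos: [0.6288, -0.1835, 0.273]
tool_rot: [-3.139, -0.002, 1.627]
contact_force: [-0.0, -0.2, 0.1]
opening: 0.0916
grip_force: 0.0
```

```bash
python3 - <<'E'
from h import *
o=readout.observe(); c=cams.calibration("wrist")
print(o["time"],o["tool_pos"],o["tool_rot"])
im=np.array(cams.read_camera("wrist")); cv2.imwrite("pics/w2.png",im); np.savez("w2.npz",**{k:np.array(v) for k,v in c.items() if k in("K","world_from_camera")})
w1=cv2.imread("pics/w1.png"); c1=dict(np.load("w1.npz"))
n=blob(w1,(0,0,0),(180,255,135),(235,0,350,135),3)
print("nest",rect("wrist",n,.011,c1), cv2.boundingRect(n))
E
```

```text
3.05 [ 0.62877691 -0.18354235  0.27298038] [-3.13859867e+00 -2.21041256e-03  1.62712268e+00]
nest [442.9  92.6 101.2  82.8  73.2] (245, 11, 94, 113)
```

View pics/w2.png

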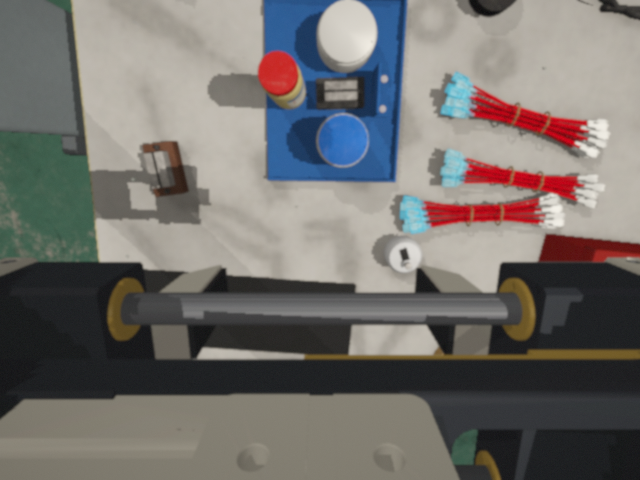

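The second wrist view shows the tray at 266–405 × 0–182, the bottle cap at (280,73), the jar lid at (342,139) and the tin lid at (347,35). The die is at (340,93), the brown die at (165,168) and the tally at (404,254).

```bash
cat >> h.py <<'E'
def circ(name,c,z,cal=None):
    P=np.array([ray(name,u,v,z,cal)[:2]*1000 for u,v in cv2.convexHull(c)[:,0]]).astype(np.float32)
    (x,y),r=cv2.minEnclosingCircle(P); e=cv2.fitEllipse(P)
    return np.round([x,y,2*r,*e[0],*e[1]],1)
E
python3 - <<'E'
from h import *
im=cv2.imread("pics/w2.png"); c2=dict(np.load("w2.npz"))
B=lambda *a:blob(im,*a)
t=B((100,150,40),(130,255,200),(255,0,420,195),3)
bl=B((100,150,140),(125,255,255),(312,110,375,172),3)
cap=B((0,150,100),(12,255,255),(250,45,310,102),3)
print("cap",circ("wrist",cap,.110,c2)); print("jar",circ("wrist",bl,.060,c2),cv2.boundingRect(bl))
tl=B((0,0,175),(180,60,255),(305,0,385,75),3); print("tin",circ("wrist",tl,.045,c2),cv2.boundingRect(tl))
tb=B((0,0,0),(180,110,60),(300,70,370,115)); print("die",rect("wrist",tb,.021,c2),cv2.boundingRect(tb))
st=B((0,0,100),(180,60,200),(315,75,365,112)); print("steel",rect("wrist",st,.035,c2),cv2.boundingRect(st))
for p in [(266,181),(397,182)]: print("tray corner",ray("wrist",*p,.005,c2)*1000)
cv2.imwrite("pics/crop.png",cv2.resize(im[0:200,230:430],None,fx=3,fy=3,interpolation=2))
E
```

```text
cap [584.5 -59.4  35.1 584.3 -59.8  33.1  34.7]
jar [ 646.4 -110.    48.9  646.2 -109.8   48.    48.5] (320, 116, 46, 48)
tin [645.3  -5.4  59.6 645.2  -4.9  56.2  59.4] (319, 0, 58, 65)
die [656.2 -57.5  25.6  32.1   3.2] (341, 77, 24, 32)
steel [642.  -57.9  35.2  20.1   4.7] (324, 80, 34, 21)
tray corner [ 559.28603097 -161.90723795    5.        ]
tray corner [ 719.62692375 -153.95639779    5.        ]
```

View pics/crop.png

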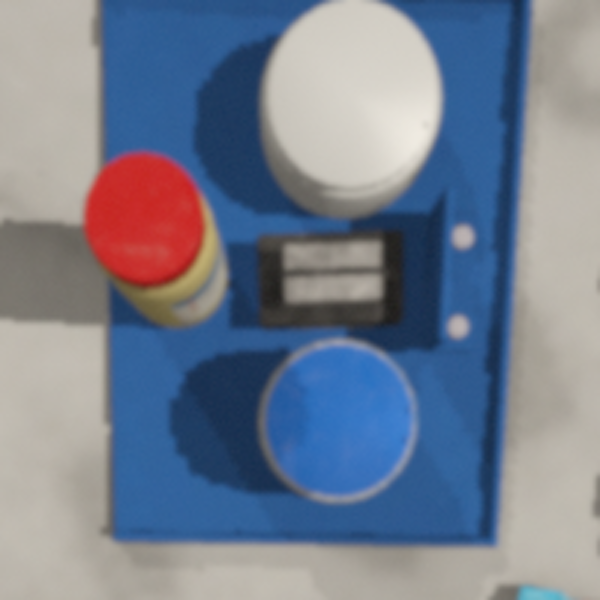

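jog_arm --pt "-0.3 0.5 -0.5 0 1" --pt "-0.55 1 -1 0 1" --pt "-0.55 1 -1 0 1" --pt "-0.55 1 -1 0 1"

```text
time: 3.5
tool_pos: [0.5819, -0.101, 0.1937]
tool_rot: [-3.137, -0.002, 1.63]
contact_force: [0.3, -0.2, 0.6]
opening: 0.0919
grip_force: 0.0
```

jog_arm --pt "0 0.54 -0.5 0 1" --pt "0 0.54 -0.5 0 1" --pt "0 0.54 -0.5 0 1" --pt "0 0.54 -0.5 0 1"

```text
time: 3.9
tool_pos: [0.5859, -0.0627, 0.1565]
tool_rot: [3.139, 0.001, 1.626]
contact_force: [-1.1, -0.6, -0.0]
opening: 0.0916
grip_force: 0.0
```

```bash
python3 - <<'E'
from h import *
print(readout.observe()["tool_pos"])
w1=cv2.imread("pics/w1.png"); c1=dict(np.load("w1.npz")); t0=cv2.imread("pics/top0.png")
for v in (175,195,205,215):
    a=blob(w1,(0,0,v),(180,60,255),(425,130,505,205),3); b=blob(t0,(0,0,v),(180,70,255),(253,185,290,222))
    print(v,circ("wrist",a,.045,c1),cv2.boundingRect(a),circ("top",b,.045),cv2.boundingRect(b))
j=blob(t0,(105,150,120),(125,255,255),(304,184,338,222),3);print("jar top",circ("top",j,.06),cv2.boundingRect(j))
E
```

```text
[ 0.58594341 -0.06274581  0.1564618 ]
175 [643.7  -3.   59.1 644.2  -3.   56.9  58.1] (442, 140, 53, 55) [647.2  -4.6  56.6 648.6  -3.8  51.9  57. ] (258, 190, 27, 26)
195 [643.6  -2.9  56.9 644.2  -3.1  55.   55.9] (443, 141, 51, 53) [648.8  -4.   54.3 649.8  -3.4  48.   54.4] (258, 190, 26, 25)
205 [644.6  -2.7  54.6 644.6  -2.8  52.8  54.6] (444, 142, 49, 51) [658.   -3.   47.3 655.6  -3.2  36.9  46.9] (259, 191, 23, 18)
215 [ 6.452e+02 -2.100e+00  5.220e+01  6.470e+02 -5.000e-01  4.420e+01
  5.280e+01] (449, 143, 44, 46) [664.5  -6.1  36.3 662.1  -4.9  24.1  36.9] (263, 191, 18, 12)
jar top [ 656.7 -109.7   62.7  657.  -109.5   52.2   64.8] (310, 184, 23, 29)
```

jog_arm --pt "0 0 -0.5 0 1" --pt "0 0 -0.8 0 1" --pt "0 0 -0.8 0 1" --pt "0 0 -0.8 0 1" --pt "0 0 -0.8 0 1"

```text
time: 4.4
tool_pos: [0.5865, -0.063, 0.093]
tool_rot: [3.138, 0.001, 1.625]
contact_force: [-1.0, 0.3, 0.8]
opening: 0.092
grip_force: 0.0
```

```bash
python3 - <<'E'
from h import *
print(readout.observe()["tool_pos"],readout.observe()["tool_rot"])
E
```

```text
[ 0.58650176 -0.06301418  0.0929808 ] [3.13774826e+00 1.18686487e-03 1.62518624e+00]
```

jog_arm --pt "-0.025 0.035 -0.39 0 1" --pt "-0.025 0.035 -0.39 0 1" --pt "-0.025 0.035 -0.39 0 1" --pt "-0.025 0.035 -0.39 0 1"

```text
time: 4.8
tool_pos: [0.5842, -0.0597, 0.0613]
tool_rot: [3.139, 0.001, 1.626]
contact_force: [-1.1, -1.1, 0.8]
opening: 0.0919
grip_force: 0.0
```

```bash
python3 - <<'E'
from h import *
print(readout.observe()["tool_pos"])
im=np.array(cams.read_camera("side")); cv2.imwrite("pics/s1.png",cv2.resize(im[140:290,240:440],None,fx=3,fy=3))
E
```

```text
[ 0.58419559 -0.05970376  0.0613293 ]
```

View pics/s1.png

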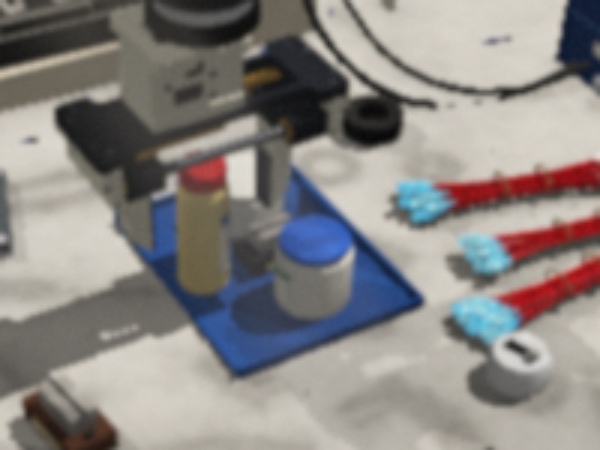

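The side crop shows the bottle (200,230) between the two fingers and the jar standing clear in front. I'm closing now.

jog_arm --pt "0 0 0 0 -0.6" --pt "0 0 0 0 -0.6" --pt "0 0 0 0 -0.6" --pt "0 0 0 0 -0.6" --pt "0 0 0 0 -0.6" --pt "0 0 0 0 -0.6" --pt "0 0 0 0 -0.6" --pt "0 0 0 0 -0.6" --squeeze 15

```text
time: 5.65
tool_pos: [0.5831, -0.0593, 0.0595]
tool_rot: [3.142, -0.0, 1.626]
contact_force: [0.2, 0.3, 0.6]
opening: 0.0381
grip_force: 15.0
```

jog_arm --pt "0 0 0.3 0 -0.6" --pt "0 0 0.7 0 -0.6" --pt "0 0 1 0 -0.6" --pt "0 0 1 0 -0.6"

```text
time: 6.05
tool_pos: [0.585, -0.0598, 0.143]
tool_rot: [3.135, 0.002, 1.626]
contact_force: [1.2, -0.5, -2.3]
opening: 0.0376
grip_force: 15.0
```

jog_arm --pt "0.1 -0.3 0 0 -0.6" --pt "0.2 -0.65 0 0 -0.6" --pt "0.3 -1 0 0 -0.6"

```text
time: 6.35
tool_pos: [0.6067, -0.1398, 0.1381]
tool_rot: [-3.14, -0.001, 1.627]
contact_force: [-0.0, 0.1, -0.8]
opening: 0.0377
grip_force: 15.0
```

jog_arm --pt "0.1 -0.33 0 0 -0.6" --pt "0.2 -0.67 0 0 -0.6" --pt "0.3 -1 0 0 -0.6"

```text
time: 6.65
tool_pos: [0.6306, -0.2203, 0.1376]
tool_rot: [-3.139, -0.001, 1.626]
contact_force: [0.8, 0.1, -0.0]
opening: 0.0374
grip_force: 15.0
```

jog_arm --pt "0.1 -0.35 0 0 -0.6" --pt "0.2 -0.7 0 0 -0.6" --pt "0.3 -1 0 0 -0.6" --pt "0.3 -1 0 0 -0.6"

```text
time: 7.05
tool_pos: [0.6545, -0.3026, 0.1368]
tool_rot: [-3.14, -0.0, 1.623]
contact_force: [-0.5, -0.1, -1.2]
opening: 0.038
grip_force: 15.0
```

jog_arm --pt "0 -0.3 -0.2 0 -0.6" --pt "0 -0.5 -0.4 0 -0.6" --pt "0 -0.5 -0.6 0 -0.6" --pt "0 -0.5 -0.6 0 -0.6" --pt "0 -0.5 -0.6 0 -0.6"

```text
time: 7.55
tool_pos: [0.6547, -0.3386, 0.0904]
tool_rot: [-3.14, -0.002, 1.626]
contact_force: [0.4, 0.1, -0.5]
opening: 0.0376
grip_force: 15.0
```

jog_arm --pt "0 0 -0.25 0 -0.6" --pt "0 0 -0.38 0 -0.6" --pt "0 0 -0.4 0 -0.6" --pt "0 0 -0.4 0 -0.6" --pt "0 0 -0.4 0 -0.6"

```text
time: 8.05
tool_pos: [0.6556, -0.3395, 0.0606]
tool_rot: [3.14, 0.001, 1.626]
contact_force: [-0.3, 0.3, -0.4]
opening: 0.0381
grip_force: 15.0
```

jog_arm --pt "0 0 -0.03 0 -0.6" --pt "0 0 -0.03 0 -0.6" --pt "0 0 -0.03 0 -0.6"

```text
time: 8.35
tool_pos: [0.6552, -0.3395, 0.0575]
tool_rot: [3.141, 0.0, 1.626]
contact_force: [-0.5, -0.2, 0.0]
opening: 0.0374
grip_force: 15.0
```

jog_arm --pt "0 0 0 0 0.2" --pt "0 0 0 0 0.5" --pt "0 0 0 0 0.8" --pt "0 0 0 0 0.8"

```text
time: 8.75
tool_pos: [0.6551, -0.3394, 0.0572]
tool_rot: [3.141, 0.0, 1.626]
contact_force: [0.1, 0.4, 0.3]
opening: 0.0649
grip_force: 0.0
```

jog_arm --pt "0 0 0.5 0 0.8" --pt "0 0 1 0 0.8" --pt "0 0 1 0 0.8" --pt "0 0 1 0 0.8"

```text
time: 9.15
tool_pos: [0.6556, -0.3397, 0.1387]
tool_rot: [3.139, 0.002, 1.626]
contact_force: [-0.9, 0.9, -0.7]
opening: 0.0824
grip_force: 0.0
```

jog_arm --pt "0 0.5 0 0 0.75" --pt "0 1 0 0 0.75"

```text
time: 9.35
tool_pos: [0.6537, -0.2591, 0.1347]
tool_rot: [-3.139, -0.002, 1.623]
contact_force: [0.2, 0.4, 0.4]
opening: 0.0803
grip_force: 0.0
```

jog_arm --pt "0 0.5 0 0 0.75" --pt "0 1 0 0 0.75"

```text
time: 9.55
tool_pos: [0.6539, -0.1776, 0.1352]
tool_rot: [-3.139, -0.001, 1.625]
contact_force: [0.5, 0.7, 0.2]
opening: 0.0801
grip_force: 0.0
```

jog_arm --pt "-0.1 0.5 0 0 0.75" --pt "-0.1 0.87 -0.4 0 0.75" --pt "-0.1 0.87 -0.6 0 0.75" --pt "-0.1 0.87 -0.6 0 0.75" --pt "-0.1 0.87 -0.6 0 0.75" --pt "-0.1 0.87 -0.6 0 0.75"

```text
time: 10.15
tool_pos: [0.6475, -0.1108, 0.0898]
tool_rot: [3.14, 0.001, 1.625]
contact_force: [0.4, -0.5, 0.1]
opening: 0.0802
grip_force: 0.0
```

```bash
python3 - <<'E'
from h import *
print(readout.observe()["tool_pos"])
c=cams.calibration("wrist"); im=np.array(cams.read_camera("wrist")); cv2.imwrite("pics/w3.png",im)
np.savez("w3.npz",**{k:np.array(v) for k,v in c.items() if k in("K","world_from_camera")})
E
```

```text
[ 0.64750535 -0.11075233  0.08980317]
```

View pics/w3.png

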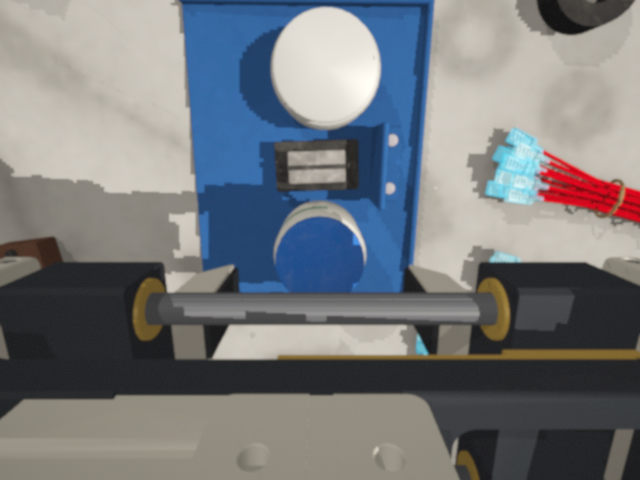

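The wrist close-up shows the jar lid centred at about (320,250) between the fingers, the die at (316,165) and the tin lid at (326,68).

```bash
python3 - <<'E'
from h import *
im=cv2.imread("pics/w3.png"); c=dict(np.load("w3.npz"))
st=blob(im,(0,0,100),(180,60,220),(278,140,357,192)); print("steel",rect("wrist",st,.035,c),cv2.boundingRect(st))
# tin top lid: bright; ellipse fit of bright mask
for v in (185,200,215):
    a=blob(im,(0,0,v),(180,60,255),(262,5,392,135),3); print(v,circ("wrist",a,.045,c),cv2.boundingRect(a))
for u in (274,366): print(ray("wrist",u,248,.057,c)*1000)
d=blob(im,(0,0,0),(180,120,75),(268,132,362,200)); print("die",rect("wrist",d,.021,c),cv2.boundingRect(d))
E
```

```text
steel [642.4 -57.5  34.9  20.    5.4] (287, 149, 59, 36)
185 [644.8  -4.9  58.8 645.2  -4.5  57.   58.8] (273, 8, 108, 118)
200 [645.1  -4.6  58.  645.3  -4.3  56.   58. ] (274, 8, 106, 116)
215 [645.7  -4.   57.3 645.5  -3.9  54.5  57. ] (276, 9, 103, 111)
[ 620.49146484 -103.68215544   57.        ]
[ 673.39396184 -100.80234049   57.        ]
die [653.  -56.5  31.7  31.7   4.6] (308, 139, 51, 51)
```

jog_arm --pt "0 0 -0.4 0 0.75" --pt "0 0 -0.8 0 0.75" --pt "0 0 -0.87 0 0.75" --pt "0 0 -0.87 0 0.75" --pt "0 0 -0.87 0 0.75"

```text
time: 10.7
tool_pos: [0.6483, -0.1104, 0.0214]
tool_rot: [3.139, 0.001, 1.625]
contact_force: [-0.2, 0.4, 0.6]
opening: 0.0803
grip_force: 0.0
```

jog_arm --pt "0 0 0 0 0" --pt "0 0 0 0 0" --pt "0 0 0 0 0" --pt "0 0 0 0 0" --pt "0 0 0 0 0" --squeeze 20

```text
time: 11.2
tool_pos: [0.6473, -0.1098, 0.0202]
tool_rot: [3.141, 0.0, 1.626]
contact_force: [-0.7, 0.3, 3.5]
opening: 0.0556
grip_force: 20.0
```

jog_arm --pt "0 0 0.3 0 0" --pt "0 0 0.7 0 0" --pt "0 0 1 0 0" --pt "0 0 1 0 0"

```text
time: 11.6
tool_pos: [0.6491, -0.1103, 0.1033]
tool_rot: [3.135, 0.002, 1.626]
contact_force: [-0.6, -0.7, -0.8]
opening: 0.0558
grip_force: 20.0
```

jog_arm --pt "-0.15 -0.3 0 0 0" --pt "-0.33 -0.65 0 0 0" --pt "-0.5 -1 0 0 0"

```text
time: 11.9
tool_pos: [0.6058, -0.1899, 0.0977]
tool_rot: [-3.139, -0.001, 1.627]
contact_force: [0.3, 0.4, -1.9]
opening: 0.0553
grip_force: 20.0
```

jog_arm --pt "-0.15 -0.33 0 0 0" --pt "-0.33 -0.65 0 0 0" --pt "-0.5 -1 0 0 0"

```text
time: 12.2
tool_pos: [0.5657, -0.2701, 0.0977]
tool_rot: [-3.139, -0.002, 1.626]
contact_force: [0.3, 0.7, -1.1]
opening: 0.0555
grip_force: 20.0
```

jog_arm --pt "-0.15 -0.33 0 0 0" --pt "-0.33 -0.65 -0.2 0 0" --pt "-0.53 -0.94 -0.4 0 0" --pt "-0.53 -0.94 -0.7 0 0" --pt "-0.53 -0.94 -0.7 0 0" --pt "-0.53 -0.94 -0.7 0 0"

```text
time: 12.8
tool_pos: [0.5242, -0.3443, 0.0425]
tool_rot: [-3.14, -0.002, 1.626]
contact_force: [-1.4, 0.2, -0.1]
opening: 0.0555
grip_force: 20.0
```

jog_arm --pt "0 0 -0.15 0 0" --pt "0 0 -0.27 0 0" --pt "0 0 -0.3 0 0" --pt "0 0 -0.3 0 0" --pt "0 0 -0.3 0 0"

```text
time: 13.3
tool_pos: [0.5249, -0.345, 0.0198]
tool_rot: [3.141, 0.0, 1.626]
contact_force: [-0.8, 0.3, -1.1]
opening: 0.0554
grip_force: 20.0
```

jog_arm --pt "0 0 -0.02 0 0" --pt "0 0 -0.02 0 0" --pt "0 0 -0.02 0 0.3" --pt "0 0 -0.02 0 0.5" --pt "0 0 -0.02 0 0.5" --pt "0 0 -0.02 0 0.5"

```text
time: 13.9
tool_pos: [0.5247, -0.345, 0.018]
tool_rot: [3.141, 0.0, 1.626]
contact_force: [1.0, -0.3, -0.3]
opening: 0.0684
grip_force: 0.0
```

jog_arm --pt "0 0 0.4 0 0.5" --pt "0 0 1 0 0.5" --pt "0 0 1 0 0.5"

```text
time: 14.2
tool_pos: [0.5277, -0.3475, 0.1047]
tool_rot: [3.133, 0.008, 1.626]
contact_force: [1.1, -1.0, 0.9]
opening: 0.0687
grip_force: 0.0
```

jog_arm --pt "0 0.5 0 0 0.85" --pt "0 1 0 0 0.85"

```text
time: 14.4
tool_pos: [0.5245, -0.2649, 0.098]
tool_rot: [3.141, 0.001, 1.624]
contact_force: [0.3, 0.8, -0.3]
opening: 0.0805
grip_force: 0.0
```

jog_arm --pt "0.2 0.5 0 0 0.85" --pt "0.4 1 0 0 0.85"

```text
time: 14.6
tool_pos: [0.5567, -0.1837, 0.0981]
tool_rot: [3.141, 0.0, 1.625]
contact_force: [0.3, 0.6, 0.1]
opening: 0.0853
grip_force: 0.0
```

jog_arm --pt "0.2 0.5 0 0 0.85" --pt "0.4 1 0 0 0.85"

```text
time: 14.8
tool_pos: [0.5891, -0.1034, 0.098]
tool_rot: [3.141, 0.0, 1.626]
contact_force: [0.7, -0.4, 0.2]
opening: 0.085
grip_force: 0.0
```

jog_arm --pt "0.2 0.5 0 0 0.85" --pt "0.4 1 0 0 0.85"

```text
time: 15.0
tool_pos: [0.6211, -0.0233, 0.0979]
tool_rot: [3.141, 0.0, 1.626]
contact_force: [-0.2, -0.9, -0.0]
opening: 0.0851
grip_force: 0.0
```

jog_arm --pt "0.3 0.25 -0.2 0 0.85" --pt "0.3 0.25 -0.3 0 0.85" --pt "0.3 0.25 -0.3 0 0.85" --pt "0.3 0.25 -0.3 0 0.85" --pt "0.3 0.25 -0.3 0 0.85"

```text
time: 15.5
tool_pos: [0.6445, -0.0062, 0.0746]
tool_rot: [3.141, 0.0, 1.624]
contact_force: [-1.0, -0.2, -0.5]
opening: 0.0851
grip_force: 0.0
```

jog_arm --pt "0.01 0.025 -0.3 0 0.65" --pt "0.01 0.025 -0.6 0 0.65" --pt "0.01 0.025 -0.76 0 0.65" --pt "0.01 0.025 -0.76 0 0.65" --pt "0.01 0.025 -0.76 0 0.65"

```text
time: 16.0
tool_pos: [0.6459, -0.0035, 0.014]
tool_rot: [3.141, 0.0, 1.625]
contact_force: [0.4, -0.5, 0.8]
opening: 0.076
grip_force: 0.0
```

jog_arm --pt "0 0 0 0 0.1" --pt "0 0 0 0 0.1" --pt "0 0 0 0 0.1" --pt "0 0 0 0 0.1" --pt "0 0 0 0 0.1"

```text
time: 16.5
tool_pos: [0.6458, -0.0031, 0.0143]
tool_rot: [3.14, 0.0, 1.626]
contact_force: [-1.1, -0.1, 6.1]
opening: 0.0615
grip_force: 20.0
```

jog_arm --pt "0 0 0.3 0 0.1" --pt "0 0 0.7 0 0.1" --pt "0 0 1 0 0.1" --pt "0 0 1 0 0.1"

```text
time: 16.9
tool_pos: [0.6477, -0.0031, 0.0969]
tool_rot: [3.134, 0.001, 1.626]
contact_force: [0.8, 0.4, -1.8]
opening: 0.0613
grip_force: 20.0
```

jog_arm --pt "-0.18 -0.28 0 0 0.1" --pt "-0.38 -0.57 0 0 0.1" --pt "-0.56 -0.85 0 0 0.1"

```text
time: 17.2
tool_pos: [0.5991, -0.0712, 0.0913]
tool_rot: [-3.139, -0.001, 1.627]
contact_force: [1.0, -0.2, -2.9]
opening: 0.0614
grip_force: 20.0
```

jog_arm --pt "-0.18 -0.28 0 0 0.1" --pt "-0.38 -0.57 0 0 0.1" --pt "-0.56 -0.85 0 0 0.1"

```text
time: 17.5
tool_pos: [0.5543, -0.1394, 0.0914]
tool_rot: [-3.139, -0.001, 1.626]
contact_force: [-0.1, 0.5, -1.6]
opening: 0.0618
grip_force: 20.0
```

jog_arm --pt "-0.18 -0.28 0 0 0.1" --pt "-0.38 -0.57 0 0 0.1" --pt "-0.56 -0.85 0 0 0.1"

```text
time: 17.8
tool_pos: [0.5095, -0.2073, 0.0915]
tool_rot: [-3.14, -0.001, 1.626]
contact_force: [1.5, -0.6, -2.7]
opening: 0.0619
grip_force: 20.0
```

jog_arm --pt "-0.18 -0.28 0 0 0.1" --pt "-0.38 -0.57 0 0 0.1" --pt "-0.56 -0.85 0 0 0.1"

```text
time: 18.1
tool_pos: [0.4648, -0.2753, 0.0916]
tool_rot: [-3.14, -0.002, 1.626]
contact_force: [0.0, -0.8, -2.0]
opening: 0.0614
grip_force: 20.0
```

jog_arm --pt "-0.18 -0.28 0 0 0.1" --pt "-0.38 -0.57 0 0 0.1" --pt "-0.55 -0.87 0 0 0.1" --pt "-0.55 -0.87 -0.3 0 0.1" --pt "-0.55 -0.87 -0.7 0 0.1" --pt "-0.55 -0.87 -0.7 0 0.1" --pt "-0.55 -0.87 -0.7 0 0.1"

```text
time: 18.8
tool_pos: [0.4218, -0.3439, 0.0363]
tool_rot: [-3.14, -0.002, 1.626]
contact_force: [1.7, 0.3, -1.2]
opening: 0.0618
grip_force: 20.0
```

jog_arm --pt "0 0 -0.15 0 0.1" --pt "0 0 -0.27 0 0.1" --pt "0 0 -0.31 0 0.1" --pt "0 0 -0.31 0 0.1" --pt "0 0 -0.31 0 0.1"

```text
time: 19.3
tool_pos: [0.4224, -0.3446, 0.0125]
tool_rot: [3.141, 0.0, 1.626]
contact_force: [-0.5, 0.0, -3.0]
opening: 0.0613
grip_force: 20.0
```

jog_arm --pt "0 0 0 0 0.1" --pt "0 0 0 0 0.3" --pt "0 0 0 0 0.55" --pt "0 0 0 0 0.55" --pt "0 0 0 0 0.55"

```text
time: 19.8
tool_pos: [0.4224, -0.3447, 0.0125]
tool_rot: [3.141, 0.0, 1.626]
contact_force: [0.2, -0.3, -0.2]
opening: 0.0709
grip_force: 0.0
```

jog_arm --pt "0 0 0.4 0 0.55" --pt "0 0 1 0 0.55" --pt "0 0 1 0 0.55"

```text
time: 20.1
tool_pos: [0.4249, -0.3473, 0.0981]
tool_rot: [3.134, 0.009, 1.626]
contact_force: [-0.4, 0.4, -0.4]
opening: 0.0715
grip_force: 0.0
```

jog_arm --pt "0 0.3 0.3 -0.08 0.3" --pt "0.35 0.6 0.3 -0.16 0.3" --pt "0.69 0.9 0.3 -0.245 0.3"

```text
time: 20.4
tool_pos: [0.478, -0.2723, 0.1171]
tool_rot: [3.14, 0.001, 1.234]
contact_force: [0.5, -0.2, 0.6]
opening: 0.0599
grip_force: 0.0
```

jog_arm --pt "0.23 0.3 0 -0.08 0.3" --pt "0.46 0.6 0 -0.16 0.3" --pt "0.69 0.9 0 -0.245 0.3"

```text
time: 20.7
tool_pos: [0.5333, -0.1994, 0.116]
tool_rot: [-3.142, 0.0, 0.851]
contact_force: [-0.3, -1.3, -0.0]
opening: 0.0596
grip_force: 0.0
```

jog_arm --pt "0.23 0.3 0 -0.08 0.3" --pt "0.46 0.6 0 -0.16 0.3" --pt "0.69 0.9 0 -0.245 0.3"

```text
time: 21.0
tool_pos: [0.5884, -0.1274, 0.1159]
tool_rot: [-3.142, 0.0, 0.466]
contact_force: [0.7, -0.4, -0.0]
opening: 0.0594
grip_force: 0.0
```

jog_arm --pt "0.23 0.3 0 -0.08 0.3" --pt "0.46 0.6 0 -0.16 0.3" --pt "0.69 0.88 0 -0.245 0.3" --pt "0.69 0.88 0 -0.245 0.3" --pt "0.69 0.88 0 -0.245 0.3"

```text
time: 21.5
tool_pos: [0.6428, -0.0578, 0.1156]
tool_rot: [3.141, 0.001, 0.09]
contact_force: [0.9, -0.6, -0.3]
opening: 0.06
grip_force: 0.0
```

```bash
python3 - <<'E'
from h import *
print(readout.observe()["tool_pos"],readout.observe()["tool_rot"])
c=cams.calibration("wrist"); im=np.array(cams.read_camera("wrist")); cv2.imwrite("pics/w4.png",im)
np.savez("w4.npz",**{k:np.array(v) for k,v in c.items() if k in("K","world_from_camera")})
t=np.array(cams.read_camera("top")); cv2.imwrite("pics/top1.png",t)
cv2.imwrite("pics/w4t.png",np.hstack([cv2.resize(im,(560,420)),cv2.resize(t[150:350,350:480],None,fx=1.8,fy=2.1)]))
E
```

```text
[ 0.6427765  -0.05780891  0.11561975] [3.14145378e+00 1.05818204e-03 8.96162827e-02]
```

View pics/w4t.png

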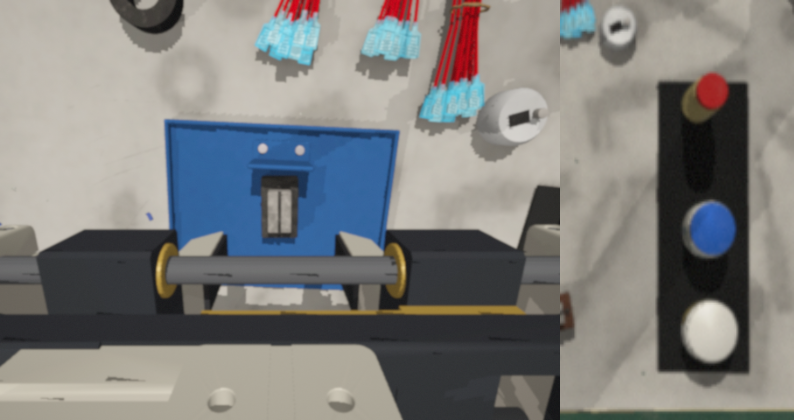

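All three containers stand on the mat. In the wrist view the die (about 280,207 in the scaled picture) lines up with the gripper.

```bash
python3 - <<'E'
from h import *
im=cv2.imread("pics/w4.png"); c=dict(np.load("w4.npz"))
st=blob(im,(0,0,110),(180,60,230),(302,205,338,272),0); print("steel",rect("wrist",st,.035,c),cv2.boundingRect(st))
m=cv2.inRange(cv2.cvtColor(im[190:280,290:350],cv2.COLOR_BGR2HSV),np.array((0,0,0)),np.array((180,110,90)))
p=cv2.findNonZero(m)+np.array([[290,190]]); print("die",rect("wrist",p,.021,c),cv2.boundingRect(p))
E
```

```text
steel [643.4 -57.3  35.8  19.2   5.6] (305, 217, 28, 49)
die [643.2 -57.9  54.7  32.2   5.1] (298, 201, 44, 71)
```

jog_arm --pt "0 0 -0.5 0 0.1" --pt "0 0 -0.8 0 0.1" --pt "0 0 -0.8 0 0.1" --pt "0 0 -0.8 0 0.1"

```text
time: 22.0
tool_pos: [0.6429, -0.0591, 0.0528]
tool_rot: [3.141, 0.0, 0.086]
contact_force: [-0.0, 0.2, 0.1]
opening: 0.0503
grip_force: 0.0
```

jog_arm --pt "0 0 -0.2 0 0.1" --pt "0 0 -0.33 0 0.1" --pt "0 0 -0.33 0 0.1" --pt "0 0 -0.33 0 0.1"

```text
time: 22.4
tool_pos: [0.6434, -0.0584, 0.0268]
tool_rot: [3.141, -0.001, 0.086]
contact_force: [-0.1, 0.4, 0.7]
opening: 0.0503
grip_force: 0.0
```

jog_arm --pt "0 0 -0.03 0 0.1" --pt "0 0 -0.03 0 0.1" --pt "0 0 -0.03 0 0.1" --pt "0 0 -0.03 0 0.1"

```text
time: 22.8
tool_pos: [0.6432, -0.0582, 0.0238]
tool_rot: [3.141, -0.0, 0.086]
contact_force: [-0.3, -0.4, -0.5]
opening: 0.0507
grip_force: 0.0
```

jog_arm --pt "0 0 0 0 -0.8" --pt "0 0 0 0 -0.8" --pt "0 0 0 0 -0.8" --pt "0 0 0 0 -0.8" --pt "0 0 0 0 -0.8" --pt "0 0 0 0 -0.8" --pt "0 0 0 0 -0.8" --squeeze 30

```text
time: 23.5
tool_pos: [0.643, -0.058, 0.0235]
tool_rot: [-3.141, 0.0, 0.086]
contact_force: [0.1, 2.6, -0.1]
opening: 0.0187
grip_force: 30.0
```

jog_arm --pt "0 0 0.3 0 -0.8" --pt "0 0 0.7 0 -0.8" --pt "0 0 1 0 -0.8" --pt "0 0 1 0 -0.8"

```text
time: 23.9
tool_pos: [0.6451, -0.0587, 0.107]
tool_rot: [3.139, -0.006, 0.086]
contact_force: [0.4, -1.0, -2.6]
opening: 0.019
grip_force: 30.0
```

jog_arm --pt "-0.28 0.11 0 0.08 -0.8" --pt "-0.55 0.22 0 0.17 -0.8" --pt "-0.83 0.33 0 0.25 -0.8"

```text
time: 24.2
tool_pos: [0.5747, -0.0314, 0.1014]
tool_rot: [-3.14, 0.003, 0.485]
contact_force: [0.1, 0.1, -2.8]
opening: 0.0188
grip_force: 30.0
```

jog_arm --pt "-0.28 0.11 0 0.08 -0.8" --pt "-0.55 0.22 0 0.17 -0.8" --pt "-0.83 0.33 0 0.25 -0.8"

```text
time: 24.5
tool_pos: [0.5083, -0.005, 0.1018]
tool_rot: [-3.139, 0.002, 0.877]
contact_force: [-0.1, 0.6, -2.9]
opening: 0.019
grip_force: 30.0
```

jog_arm --pt "-0.28 0.11 0 0.08 -0.8" --pt "-0.55 0.22 0 0.17 -0.8" --pt "-0.83 0.33 0 0.26 -0.8" --pt "-0.83 0.33 0 0.26 -0.8" --pt "-0.83 0.33 0 0.26 -0.8"

```text
time: 25.0
tool_pos: [0.4434, 0.0211, 0.1028]
tool_rot: [-3.141, 0.0, 1.279]
contact_force: [0.2, 0.5, -3.1]
opening: 0.019
grip_force: 30.0
```

```bash
python3 - <<'E'
from h import *
print(readout.observe()["tool_pos"],readout.observe()["tool_rot"])
c=cams.calibration("wrist"); im=np.array(cams.read_camera("wrist")); cv2.imwrite("pics/w5.png",im)
np.savez("w5.npz",**{k:np.array(v) for k,v in c.items() if k in("K","world_from_camera")})
E
```

```text
[0.4433733  0.02112494 0.10275293] [-3.14071332e+00  3.04405670e-04  1.27914579e+00]
```

View pics/w5.png

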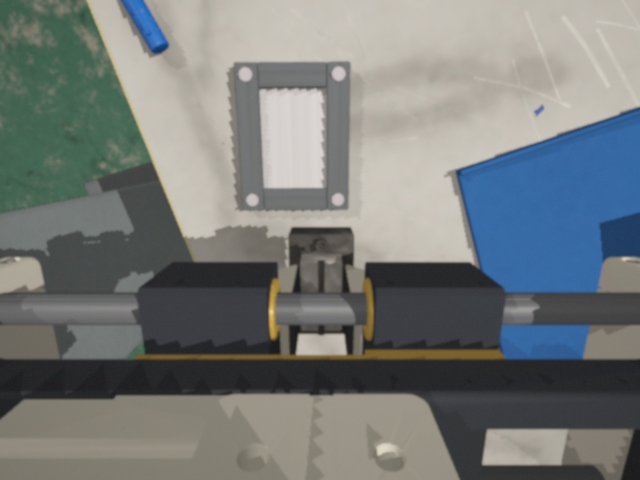

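The wrist view shows the nest outline at 235–350 × 62–210 and its bright pocket at 260–326 × 88–189. It lines up with the held die at (320,245).

```bash
python3 - <<'E'
from h import *
im=cv2.imread("pics/w5.png"); c=dict(np.load("w5.npz"))
n=blob(im,(0,0,0),(180,255,140),(215,45,370,222),5); print("nest",rect("wrist",n,.011,c),cv2.boundingRect(n))
p=blob(im,(0,0,170),(180,60,255),(250,80,335,195),5); print("pocket",rect("wrist",p,.006,c),cv2.boundingRect(p))
for q in [(246,74),(338,73),(338,200),(252,200)]: print(ray("wrist",*q,.011,c)*1000)
E
```

```text
nest [443.5  93.8  98.7  81.5  73.3] (229, 63, 121, 148)
pocket [444.3  93.8  66.6  43.9  73.4] (260, 90, 64, 98)
[428.2333122  142.92864493  11.        ]
[487.23085333 125.8563227   11.        ]
[463.76383156  43.95679151  11.        ]
[403.77477757  61.92195959  11.        ]
```

jog_arm --pt "0 0.4 0 0 -0.8" --pt "0.01 0.91 0 0 -0.8" --pt "0.01 0.91 -0.2 0 -0.8" --pt "0.01 0.91 -0.5 0 -0.8" --pt "0.01 0.91 -0.7 0 -0.8" --pt "0.01 0.91 -0.7 0 -0.8" --pt "0.01 0.91 -0.7 0 -0.8" --pt "0.01 0.91 -0.7 0 -0.8"

```text
time: 25.85
tool_pos: [0.4456, 0.0937, 0.0482]
tool_rot: [3.14, -0.0, 1.279]
contact_force: [0.2, 0.1, -2.8]
opening: 0.0188
grip_force: 30.0
```

jog_arm --pt "-0.015 0 -0.1 0 -0.8" --pt "-0.015 0 -0.2 0 -0.8" --pt "-0.015 0 -0.28 0 -0.8" --pt "-0.015 0 -0.28 0 -0.8" --pt "-0.015 0 -0.28 0 -0.8"

```text
time: 26.35
tool_pos: [0.4433, 0.0938, 0.0248]
tool_rot: [-3.141, 0.0, 1.28]
contact_force: [-0.7, 0.1, -2.7]
opening: 0.0188
grip_force: 30.0
```

jog_arm --pt "0 0 -0.01 0 -0.8" --pt "0 0 -0.01 0 -0.8" --pt "0 0 -0.01 0 -0.8"

```text
time: 26.65
tool_pos: [0.4435, 0.0938, 0.0243]
tool_rot: [3.141, -0.0, 1.28]
contact_force: [0.9, 0.8, -2.3]
opening: 0.0187
grip_force: 30.0
```

jog_arm --pt "0 0 0 0 -0.5" --pt "0 0 0 0 -0.2" --pt "0 0 0 0 0.1" --pt "0 0 0 0 0.1" --pt "0 0 0 0 0.1"

```text
time: 27.15
tool_pos: [0.4435, 0.0938, 0.0244]
tool_rot: [3.141, -0.0, 1.28]
contact_force: [0.4, 0.4, -0.0]
opening: 0.0488
grip_force: 0.0
```

jog_arm --pt "0 0 0.4 0 0.1" --pt "0 0 1 0 0.1" --pt "0 0 1 0 0.1"

```text
time: 27.45
tool_pos: [0.4468, 0.0941, 0.1092]
tool_rot: [3.132, -0.003, 1.28]
contact_force: [0.7, -0.4, -0.7]
opening: 0.0507
grip_force: 0.0
```

jog_arm --pt "0 -0.5 0 0 0.1" --pt "0 -1 0 0 0.1" --pt "0 -1 0 0 0.1" --pt "0 -1 0 0 0.1" --pt "0 -1 0 0 0.1"

```text
time: 27.95
tool_pos: [0.4432, 0.0144, 0.1041]
tool_rot: [-3.141, -0.0, 1.28]
contact_force: [0.7, 0.4, -0.1]
opening: 0.0505
grip_force: 0.0
```

```bash
python3 - <<'E'
from h import *
print(readout.observe()["tool_pos"],readout.observe()["tool_rot"])
im=np.array(cams.read_camera("wrist")); cv2.imwrite("pics/w6.png",im[0:330,120:520])
E
```

```text
[0.44319685 0.01441829 0.10409258] [-3.14097909e+00 -1.36872925e-04  1.28040093e+00]
```

View pics/w6.png

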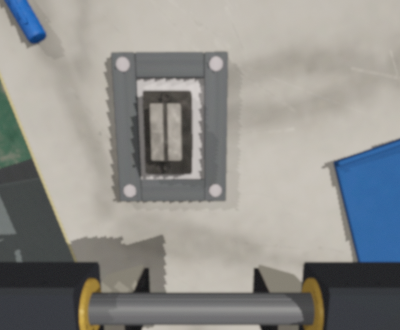

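The die sits inside the pocket at (168,132) in the crop, aligned with it. Next I fetch the jar.

jog_arm --pt "0.1 -0.45 0 0.05 0.5" --pt "0.25 -0.9 0 0.11 0.5"

```text
time: 28.2
tool_pos: [0.4633, -0.0571, 0.1043]
tool_rot: [-3.141, -0.0, 1.461]
contact_force: [1.2, 0.3, -0.1]
opening: 0.062
grip_force: 0.0
```

jog_arm --pt "0.1 -0.45 0 0.05 0.5" --pt "0.25 -0.9 0 0.11 0.5"

```text
time: 28.4
tool_pos: [0.4837, -0.1302, 0.1042]
tool_rot: [-3.141, -0.0, 1.631]
contact_force: [0.3, -0.5, 0.2]
opening: 0.0686
grip_force: 0.0
```

jog_arm --pt "0.1 -0.45 0 0 0.5" --pt "0.25 -0.9 0 0 0.5"

```text
time: 28.6
tool_pos: [0.5038, -0.2023, 0.1041]
tool_rot: [-3.141, -0.001, 1.628]
contact_force: [1.8, -0.0, 0.5]
opening: 0.0689
grip_force: 0.0
```

jog_arm --pt "0.1 -0.45 0 0 0.5" --pt "0.25 -0.9 0 0 0.5"

```text
time: 28.8
tool_pos: [0.524, -0.2743, 0.104]
tool_rot: [-3.141, -0.001, 1.627]
contact_force: [0.5, 0.2, 0.6]
opening: 0.0688
grip_force: 0.0
```

jog_arm --pt "0.02 -0.45 0 0 0.5" --pt "0.02 -0.89 0 0 0.5" --pt "0.02 -0.89 -0.2 0 0.5" --pt "0.02 -0.89 -0.2 0 0.5" --pt "0.02 -0.89 -0.2 0 0.5" --pt "0.02 -0.89 -0.2 0 0.5"

```text
time: 29.4
tool_pos: [0.5257, -0.3442, 0.0889]
tool_rot: [3.141, 0.0, 1.628]
contact_force: [0.0, 0.2, 0.6]
opening: 0.0685
grip_force: 0.0
```

jog_arm --pt "-0.01 -0.01 -0.3 0 0.5" --pt "-0.01 -0.01 -0.6 0 0.5" --pt "-0.01 -0.01 -0.88 0 0.5" --pt "-0.01 -0.01 -0.88 0 0.5" --pt "-0.01 -0.01 -0.88 0 0.5" --pt "-0.01 -0.01 -0.88 0 0.5"

```text
time: 30.0
tool_pos: [0.5253, -0.3466, 0.0198]
tool_rot: [3.139, 0.002, 1.626]
contact_force: [-0.5, -0.3, 0.2]
opening: 0.0688
grip_force: 0.0
```

jog_arm --pt "-0.01 0.015 -0.015 0 0.5" --pt "-0.01 0.015 -0.015 0 0.5" --pt "-0.01 0.015 -0.015 0 0.5" --pt "-0.01 0.015 -0.015 0 0.5"

```text
time: 30.4
tool_pos: [0.5235, -0.3451, 0.017]
tool_rot: [3.141, 0.0, 1.626]
contact_force: [-0.0, -0.1, -0.7]
opening: 0.069
grip_force: 0.0
```

jog_arm --pt "0 0 0 0 0" --pt "0 0 0 0 0" --pt "0 0 0 0 0" --pt "0 0 0 0 0" --squeeze 20

```text
time: 30.8
tool_pos: [0.5235, -0.345, 0.0167]
tool_rot: [3.141, 0.0, 1.626]
contact_force: [0.2, -0.3, 0.6]
opening: 0.0557
grip_force: 20.0
```

jog_arm --pt "0 0 0.3 0 0" --pt "0 0 0.7 0 0" --pt "0 0 1 0 0" --pt "0 0 1 0 0"

```text
time: 31.2
tool_pos: [0.5251, -0.3463, 0.1003]
tool_rot: [3.137, 0.005, 1.626]
contact_force: [0.2, -0.0, -0.9]
opening: 0.0559
grip_force: 20.0
```

jog_arm --pt "0.1 0.33 0 0 0" --pt "0.2 0.67 0 0 0" --pt "0.4 1 0 0 0"

```text
time: 31.5
tool_pos: [0.5542, -0.2638, 0.0951]
tool_rot: [-3.139, -0.002, 1.625]
contact_force: [0.8, 0.7, -1.1]
opening: 0.0555
grip_force: 20.0
```

jog_arm --pt "0.18 0.33 0 0 0" --pt "0.36 0.67 0 0 0" --pt "0.55 1 0 0 0"

```text
time: 31.8
tool_pos: [0.5991, -0.1835, 0.095]
tool_rot: [-3.139, -0.001, 1.626]
contact_force: [0.0, -0.0, -1.4]
opening: 0.0558
grip_force: 20.0
```

jog_arm --pt "0.2 0.33 0 0 0" --pt "0.4 0.65 0 0 0" --pt "0.6 0.94 0 0 0" --pt "0.6 0.94 -0.2 0 0" --pt "0.6 0.94 -0.5 0 0" --pt "0.6 0.94 -0.7 0 0" --pt "0.6 0.94 -0.7 0 0" --pt "0.6 0.94 -0.7 0 0"

```text
time: 32.6
tool_pos: [0.647, -0.1097, 0.0398]
tool_rot: [-3.14, -0.001, 1.626]
contact_force: [0.1, 0.3, -1.1]
opening: 0.0558
grip_force: 20.0
```

jog_arm --pt "0 0 -0.12 0 0" --pt "0 0 -0.22 0 0" --pt "0 0 -0.25 0 0" --pt "0 0 -0.25 0 0" --pt "0 0 -0.25 0 0" --pt "0 0 -0.25 0 0"

```text
time: 33.2
tool_pos: [0.6477, -0.1098, 0.0212]
tool_rot: [3.141, 0.0, 1.626]
contact_force: [-0.9, -0.5, -0.4]
opening: 0.0557
grip_force: 20.0
```

jog_arm --pt "0 0 -0.025 0 0" --pt "0 0 -0.025 0 0" --pt "0 0 -0.025 0 0"

```text
time: 33.5
tool_pos: [0.6475, -0.1098, 0.0188]
tool_rot: [3.142, 0.0, 1.626]
contact_force: [0.5, 0.3, -1.5]
opening: 0.0555
grip_force: 20.0
```

jog_arm --pt "0 0 0 0 0.2" --pt "0 0 0 0 0.4" --pt "0 0 0 0 0.6" --pt "0 0 0 0 0.6" --pt "0 0 0 0 0.6"

```text
time: 34.0
tool_pos: [0.6475, -0.1098, 0.0188]
tool_rot: [3.141, 0.0, 1.626]
contact_force: [-0.2, -0.2, -0.7]
opening: 0.0732
grip_force: 0.0
```

jog_arm --pt "0 0 0.4 0 0.6" --pt "0 0 1 0 0.6" --pt "0 0 1 0 0.6"

```text
time: 34.3
tool_pos: [0.6513, -0.1108, 0.106]
tool_rot: [3.13, 0.004, 1.626]
contact_force: [0.6, -0.2, -0.0]
opening: 0.0736
grip_force: 0.0
```

jog_arm --pt "-0.3 -0.33 0 0 0.6" --pt "-0.63 -0.66 0 0 0.6" --pt "-0.94 -0.98 0 0 0.6"

```text
time: 34.6
tool_pos: [0.5713, -0.1887, 0.0987]
tool_rot: [3.141, 0.0, 1.627]
contact_force: [0.2, -0.4, -0.6]
opening: 0.0735
grip_force: 0.0
```

jog_arm --pt "-0.3 -0.33 0 0 0.6" --pt "-0.63 -0.66 0 0 0.6" --pt "-0.94 -0.98 0 0 0.6"

```text
time: 34.9
tool_pos: [0.4959, -0.2676, 0.0988]
tool_rot: [3.141, 0.0, 1.626]
contact_force: [0.4, -0.3, 0.5]
opening: 0.0735
grip_force: 0.0
```

jog_arm --pt "-0.3 -0.33 0 0 0.6" --pt "-0.63 -0.66 0 0 0.6" --pt "-0.94 -0.98 0 0 0.6" --pt "-0.94 -0.98 0 0 0.6" --pt "-0.94 -0.98 0 0 0.6"

```text
time: 35.4
tool_pos: [0.4215, -0.3454, 0.0988]
tool_rot: [3.141, -0.0, 1.624]
contact_force: [0.5, -0.2, 0.3]
opening: 0.0735
grip_force: 0.0
```

```bash
python3 - <<'E'
from h import *
print(readout.observe()["tool_pos"])
a=cv2.imread("pics/top0.png"); b=np.array(cams.read_camera("top")); cv2.imwrite("pics/top2.png",b)
def com(im,box):
    x0,y0,x1,y1=box; h=cv2.cvtColor(im[y0:y1,x0:x1],cv2.COLOR_BGR2HSV)
    m=cv2.inRange(h,np.array((100,150,155)),np.array((125,255,255))); M=cv2.moments(m,True); return M["m10"]/M["m00"],M["m01"]/M["m00"],M["m00"]
bx=(304,184,338,222); print(com(a,bx),com(b,bx))
# subpixel shift by phase correlation
g=lambda i:np.float32(cv2.cvtColor(i[180:228,303:342],cv2.COLOR_BGR2GRAY))
print(cv2.phaseCorrelate(g(a),g(b),cv2.createHanningWindow((39,48),cv2.CV_32F)))
cv2.imwrite("pics/cmp.png",np.hstack([cv2.resize(i[160:260,240:360],None,fx=3.3,fy=4) for i in (a,b)]))
E
```

```text
[ 0.42154127 -0.34540779  0.09876715]
(16.235294117647058, 14.535603715170279, 323.0) (16.053977272727273, 15.028409090909092, 352.0)
((-0.19236749901265782, -0.2453035025433863), 0.9916380191842715)
```

View pics/cmp.png

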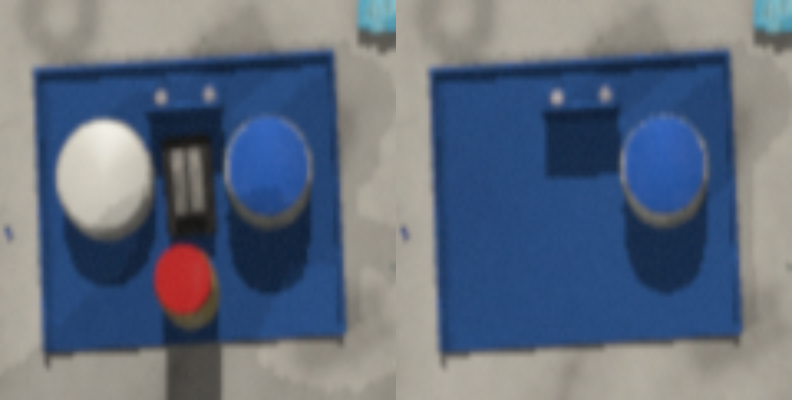

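The before/after pair shows the jar back at the same spot, within about 0.25 px (0.5 mm). Next is the tin.

jog_arm --pt "0 0 -0.4 0 0.55" --pt "0 0 -0.8 0 0.55" --pt "0 0 -0.8 0 0.55" --pt "0 0 -0.8 0 0.55" --pt "0 0 -0.8 0 0.55"

```text
time: 35.95
tool_pos: [0.4231, -0.3453, 0.0363]
tool_rot: [3.14, 0.002, 1.627]
contact_force: [0.4, 0.4, 0.3]
opening: 0.0708
grip_force: 0.0
```

jog_arm --pt "0.01 0.01 -0.25 0 0.55" --pt "0.01 0.01 -0.25 0 0.55" --pt "0.01 0.01 -0.25 0 0.55" --pt "0.01 0.01 -0.25 0 0.55" --pt "0.01 0.01 -0.25 0 0.55"

```text
time: 36.45
tool_pos: [0.423, -0.3446, 0.0157]
tool_rot: [3.14, 0.001, 1.626]
contact_force: [0.2, 1.3, -0.4]
opening: 0.0713
grip_force: 0.0
```

jog_arm --pt "0 0 -0.03 0 0.55" --pt "0 0 -0.03 0 0.55" --pt "0 0 -0.03 0 0.55"

```text
time: 36.75
tool_pos: [0.4226, -0.3442, 0.0123]
tool_rot: [3.142, -0.0, 1.626]
contact_force: [-0.6, -0.0, 0.5]
opening: 0.0711
grip_force: 0.0
```

jog_arm --pt "0 0 0 0 0.1" --pt "0 0 0 0 0.1" --pt "0 0 0 0 0.1" --pt "0 0 0 0 0.1"

```text
time: 37.15
tool_pos: [0.4226, -0.3442, 0.0123]
tool_rot: [3.142, -0.0, 1.626]
contact_force: [-0.6, 0.1, -0.0]
opening: 0.0612
grip_force: 20.0
```

jog_arm --pt "0 0 0.3 0 0.1" --pt "0 0 0.7 0 0.1" --pt "0 0 1 0 0.1" --pt "0 0 1 0 0.1" --pt "0 0 1 0 0.1"

```text
time: 37.65
tool_pos: [0.4224, -0.3439, 0.0919]
tool_rot: [-3.142, -0.0, 1.626]
contact_force: [0.4, -0.1, -3.0]
opening: 0.0615
grip_force: 20.0
```

jog_arm --pt "0.18 0.28 0 0 0.1" --pt "0.38 0.57 0 0 0.1" --pt "0.56 0.85 0 0 0.1"

```text
time: 37.95
tool_pos: [0.4669, -0.2747, 0.0901]
tool_rot: [-3.139, -0.003, 1.625]
contact_force: [1.3, -0.0, -1.7]
opening: 0.0617
grip_force: 20.0
```

jog_arm --pt "0.18 0.28 0 0 0.1" --pt "0.38 0.57 0 0 0.1" --pt "0.56 0.85 0 0 0.1"

```text
time: 38.25
tool_pos: [0.5118, -0.2065, 0.0901]
tool_rot: [-3.138, -0.002, 1.626]
contact_force: [-0.0, -0.5, -2.7]
opening: 0.0618
grip_force: 20.0
```

jog_arm --pt "0.18 0.28 0 0 0.1" --pt "0.38 0.57 0 0 0.1" --pt "0.56 0.85 0 0 0.1"

```text
time: 38.55
tool_pos: [0.5565, -0.1387, 0.09]
tool_rot: [-3.138, -0.002, 1.626]
contact_force: [-0.7, -0.4, -1.3]
opening: 0.0615
grip_force: 20.0
```

jog_arm --pt "0.18 0.28 0 0 0.1" --pt "0.38 0.57 0 0 0.1" --pt "0.56 0.85 0 0 0.1"

```text
time: 38.85
tool_pos: [0.6012, -0.0708, 0.0898]
tool_rot: [-3.138, -0.001, 1.626]
contact_force: [0.9, -0.2, -2.0]
opening: 0.0616
grip_force: 20.0
```

jog_arm --pt "0.18 0.28 0 0 0.1" --pt "0.38 0.57 0 0 0.1" --pt "0.55 0.87 0 0 0.1" --pt "0.55 0.87 -0.3 0 0.1" --pt "0.55 0.87 -0.7 0 0.1" --pt "0.55 0.87 -0.7 0 0.1" --pt "0.55 0.87 -0.7 0 0.1" --pt "0.55 0.87 -0.7 0 0.1"

```text
time: 39.65
tool_pos: [0.6465, -0.0029, 0.0372]
tool_rot: [3.14, 0.0, 1.625]
contact_force: [0.2, 0.4, -1.5]
opening: 0.0617
grip_force: 20.0
```

jog_arm --pt "0 0 -0.12 0 0.1" --pt "0 0 -0.22 0 0.1" --pt "0 0 -0.27 0 0.1" --pt "0 0 -0.27 0 0.1" --pt "0 0 -0.27 0 0.1" --pt "0 0 -0.27 0 0.1"

```text
time: 40.25
tool_pos: [0.6459, -0.0025, 0.0147]
tool_rot: [3.141, 0.0, 1.626]
contact_force: [0.1, -0.1, -1.4]
opening: 0.0619
grip_force: 20.0
```

jog_arm --pt "0 0 -0.005 0 0.1" --pt "0 0 -0.005 0 0.3" --pt "0 0 -0.005 0 0.55" --pt "0 0 -0.005 0 0.55" --pt "0 0 -0.005 0 0.55"

```text
time: 40.75
tool_pos: [0.6461, -0.0026, 0.0146]
tool_rot: [3.141, 0.0, 1.626]
contact_force: [0.4, -0.1, 0.8]
opening: 0.0707
grip_force: 0.0
```

jog_arm --pt "0 0 0.4 0 0.55" --pt "0 0 1 0 0.55" --pt "0 0 1 0 0.55"

```text
time: 41.05
tool_pos: [0.6499, -0.003, 0.1016]
tool_rot: [3.129, 0.002, 1.626]
contact_force: [1.6, 0.2, 1.1]
opening: 0.0712
grip_force: 0.0
```

jog_arm --pt "0.02 -0.4 0.4 0 0.8" --pt "0.03 -0.84 0.5 0 0.8"

```text
time: 41.25
tool_pos: [0.6499, -0.0696, 0.1379]
tool_rot: [3.136, 0.001, 1.629]
contact_force: [1.5, -0.4, -0.2]
opening: 0.0806
grip_force: 0.0
```

jog_arm --pt "0.02 -0.4 0 0 0.8" --pt "0.03 -0.84 0 0 0.8"

```text
time: 41.45
tool_pos: [0.651, -0.1379, 0.1351]
tool_rot: [3.14, 0.0, 1.626]
contact_force: [0.6, -0.2, -0.2]
opening: 0.0825
grip_force: 0.0
```

jog_arm --pt "0.02 -0.4 0 0 0.8" --pt "0.03 -0.84 0 0 0.8"

```text
time: 41.65
tool_pos: [0.6531, -0.2052, 0.1344]
tool_rot: [3.141, 0.0, 1.626]
contact_force: [0.3, 0.2, -0.7]
opening: 0.0824
grip_force: 0.0
```

jog_arm --pt "0.02 -0.4 0 0 0.8" --pt "0.03 -0.84 0 0 0.8"

```text
time: 41.85
tool_pos: [0.6555, -0.2725, 0.1343]
tool_rot: [3.141, -0.0, 1.626]
contact_force: [1.0, 0.5, -0.4]
opening: 0.0827
grip_force: 0.0
```

jog_arm --pt "0 -0.4 0 0 0.8" --pt "0 -0.84 0 0 0.8" --pt "0 -0.84 0 0 0.8" --pt "0 -0.84 0 0 0.8" --pt "0 -0.84 0 0 0.8"

```text
time: 42.35
tool_pos: [0.6556, -0.3375, 0.1342]
tool_rot: [-3.141, -0.001, 1.627]
contact_force: [0.6, -0.1, -0.1]
opening: 0.0828
grip_force: 0.0
```

```bash
python3 - <<'E'
from h import *
print(readout.observe()["tool_pos"])
a=cv2.imread("pics/top0.png"); b=np.array(cams.read_camera("top")); cv2.imwrite("pics/top3.png",b)
g=lambda i,x,y,w,h:np.float32(cv2.cvtColor(i[y:y+h,x:x+w],cv2.COLOR_BGR2GRAY))
for bx in [(303,180,39,48),(254,180,36,40)]:
    print(cv2.phaseCorrelate(g(a,*bx),g(b,*bx),cv2.createHanningWindow(bx[2:],cv2.CV_32F)))
for i in (a,b):
    for v in (175,195): c=blob(i,(0,0,v),(180,70,255),(253,185,290,222)); M=cv2.moments(c); print(M["m10"]/M["m00"],M["m01"]/M["m00"],cv2.boundingRect(c))
E
```

```text
[ 0.65558436 -0.33750545  0.13415473]
((-0.060593901237929515, -0.3016371987570068), 0.9894999578595162)
((-0.08759583660349435, -0.6855409595860245), 0.9460449470414056)
270.24657534246575 202.16262732701088 (258, 190, 27, 26)
269.9570957095709 201.41996699669966 (258, 190, 26, 25)
270.5311871227364 202.1515761234071 (258, 190, 26, 26)
269.64277958740496 198.92888165038002 (259, 190, 23, 20)
```

jog_arm --pt "0 -0.02 -0.3 0 0.8" --pt "0 -0.02 -0.6 0 0.8" --pt "0 -0.02 -0.9 0 0.8" --pt "0 -0.02 -0.92 0 0.8" --pt "0 -0.02 -0.92 0 0.8" --pt "0 -0.02 -0.92 0 0.8"

```text
time: 43.0
tool_pos: [0.6565, -0.3401, 0.0627]
tool_rot: [3.139, 0.002, 1.627]
contact_force: [-0.6, -0.7, 0.0]
opening: 0.0829
grip_force: 0.0
```

jog_arm --pt "-0.01 0 -0.05 0 0.8" --pt "-0.01 0 -0.05 0 0.8" --pt "-0.01 0 -0.05 0 0.8" --pt "-0.01 0 -0.05 0 0.8"

```text
time: 43.4
tool_pos: [0.6547, -0.3403, 0.0571]
tool_rot: [3.141, 0.0, 1.626]
contact_force: [0.1, -1.7, -0.3]
opening: 0.0828
grip_force: 0.0
```

jog_arm --pt "0 0 0 0 -0.6" --pt "0 0 0 0 -0.6" --pt "0 0 0 0 -0.6" --pt "0 0 0 0 -0.6" --pt "0 0 0 0 -0.6" --pt "0 0 0 0 -0.6" --pt "0 0 0 0 -0.6" --squeeze 15

```text
time: 44.1
tool_pos: [0.6547, -0.3402, 0.0567]
tool_rot: [3.141, 0.0, 1.626]
contact_force: [0.4, -0.2, -0.1]
opening: 0.0377
grip_force: 15.0
```

jog_arm --pt "0 0 0.3 0 -0.6" --pt "0 0 0.7 0 -0.6" --pt "0 0 1 0 -0.6" --pt "0 0 1 0 -0.6" --pt "0 0 1 0 -0.6"

```text
time: 44.6
tool_pos: [0.6545, -0.3401, 0.1364]
tool_rot: [3.142, -0.0, 1.626]
contact_force: [-0.5, 0.1, -1.5]
opening: 0.0376
grip_force: 15.0
```

jog_arm --pt "-0.1 0.3 0 0 -0.6" --pt "-0.2 0.6 0 0 -0.6" --pt "-0.3 0.88 0 0 -0.6"

```text
time: 44.9
tool_pos: [0.6291, -0.2683, 0.1339]
tool_rot: [-3.138, -0.003, 1.626]
contact_force: [0.2, 0.1, -1.2]
opening: 0.0377
grip_force: 15.0
```

jog_arm --pt "-0.1 0.3 0 0 -0.6" --pt "-0.2 0.6 0 0 -0.6" --pt "-0.3 0.88 0 0 -0.6"

```text
time: 45.2
tool_pos: [0.6051, -0.1978, 0.1344]
tool_rot: [-3.138, -0.002, 1.626]
contact_force: [0.4, -0.7, 0.2]
opening: 0.0377
grip_force: 15.0
```

jog_arm --pt "-0.1 0.3 0 0 -0.6" --pt "-0.2 0.6 0 0 -0.6" --pt "-0.28 0.88 0 0 -0.6"

```text
time: 45.5
tool_pos: [0.5825, -0.1275, 0.1346]
tool_rot: [-3.138, -0.002, 1.626]
contact_force: [0.2, 0.2, -0.3]
opening: 0.0381
grip_force: 15.0
```

jog_arm --pt "0 0.3 0 0 -0.6" --pt "0 0.6 0 0 -0.6" --pt "0 0.86 0 0 -0.6" --pt "0 0.86 -0.2 0 -0.6" --pt "0 0.86 -0.5 0 -0.6" --pt "0 0.86 -0.7 0 -0.6" --pt "0 0.86 -0.7 0 -0.6" --pt "0 0.86 -0.7 0 -0.6" --pt "0 0.86 -0.7 0 -0.6"

```text
time: 46.4
tool_pos: [0.5845, -0.0603, 0.0812]
tool_rot: [3.141, 0.0, 1.626]
contact_force: [-0.7, -0.1, -0.6]
opening: 0.0376
grip_force: 15.0
```

jog_arm --pt "0 0 -0.1 0 -0.6" --pt "0 0 -0.2 0 -0.6" --pt "0 0 -0.27 0 -0.6" --pt "0 0 -0.27 0 -0.6" --pt "0 0 -0.27 0 -0.6" --pt "0 0 -0.27 0 -0.6"

```text
time: 47.0
tool_pos: [0.5841, -0.0602, 0.059]
tool_rot: [-3.141, -0.0, 1.626]
contact_force: [-0.2, 0.1, -2.0]
opening: 0.0379
grip_force: 15.0
```

Now I release, rise and back off to the front to compare with the start picture.

jog_arm --pt "0 0 -0.005 0 -0.6" --pt "0 0 -0.005 0 -0.2" --pt "0 0 -0.005 0 0.2" --pt "0 0 -0.005 0 0.5" --pt "0 0 -0.005 0 0.8" --pt "0 0 -0.005 0 0.8"

```text
time: 47.6
tool_pos: [0.5843, -0.0602, 0.0589]
tool_rot: [3.141, 0.0, 1.626]
contact_force: [-0.8, -0.3, 0.7]
opening: 0.065
grip_force: 0.0
```

jog_arm --pt "0 0 0.3 0 0.8" --pt "0 0 0.7 0 0.8" --pt "0 0 1 0 0.8" --pt "0 0 1 0 0.8"

```text
time: 48.0
tool_pos: [0.5863, -0.0606, 0.1425]
tool_rot: [3.135, 0.002, 1.626]
contact_force: [-0.5, -0.7, 0.9]
opening: 0.0824
grip_force: 0.0
```

jog_arm --pt "0 -0.3 0.5 0 0.8" --pt "-0.2 -0.6 0.8 0 0.8" --pt "-0.5 -1 0.8 0 0.8"

```text
time: 48.3
tool_pos: [0.546, -0.1408, 0.2054]
tool_rot: [3.136, 0.003, 1.628]
contact_force: [0.3, -0.6, 0.4]
opening: 0.0829
grip_force: 0.0
```

jog_arm --pt "-0.5 -0.5 0 0 0.8" --pt "-1 -1 0 0 0.8"

```text
time: 48.5
tool_pos: [0.472, -0.2116, 0.2019]
tool_rot: [-3.141, -0.0, 1.627]
contact_force: [0.2, -0.0, -0.2]
opening: 0.0828
grip_force: 0.0
```

jog_arm --pt "0 -0.5 0 0 0.8" --pt "0 -1 0 0 0.8"

```text
time: 48.7
tool_pos: [0.4722, -0.292, 0.2022]
tool_rot: [-3.141, -0.001, 1.625]
contact_force: [1.3, 0.1, -0.0]
opening: 0.0827
grip_force: 0.0
```

jog_arm --pt "0 -0.3 0 0 0.8" --pt "0 -0.6 0 0 0.8" --pt "0 -0.6 0 0 0.8" --pt "0 -0.6 0 0 0.8" --pt "0 -0.6 0 0 0.8"

```text
time: 49.2
tool_pos: [0.4734, -0.3378, 0.2022]
tool_rot: [-3.141, -0.001, 1.626]
contact_force: [-0.1, 0.8, -0.5]
opening: 0.0829
grip_force: 0.0
```

```bash
python3 - <<'E'
from h import *
o=readout.observe();print(o["time"],o["tool_pos"])
a=cv2.imread("pics/top0.png"); b=np.array(cams.read_camera("top")); cv2.imwrite("pics/top4.png",b)
g=lambda i,x,y,w,h:np.float32(cv2.cvtColor(i[y:y+h,x:x+w],cv2.COLOR_BGR2GRAY))
for bx in [(303,180,39,48),(254,180,36,40),(278,212,36,36)]:
    print(cv2.phaseCorrelate(g(a,*bx),g(b,*bx),cv2.createHanningWindow(bx[2:],cv2.CV_32F)))
for i in (a,b): print(circ("top",blob(i,(0,120,80),(12,255,255),(280,215,315,250)),.110),rect("top",blob(i,(0,40,0),(25,255,140),(322,285,362,318)),.034),circ("top",blob(i,(0,0,200),(180,40,255),(370,148,396,176)),.032))
cv2.imwrite("pics/cmp2.png",np.hstack([cv2.resize(i[140:330,195:395],None,fx=2,fy=3) for i in (a,b)]))
E
```

```text
49.2 [ 0.47344279 -0.33779472  0.20221017]
((-0.14535084108635132, -0.18173166568774946), 1.0263407031695049)
((-0.12990231230038063, -0.7418649409337732), 0.9495588716533448)
((-0.321842898222517, -0.359532828769936), 0.4992662028030113)
[584.6 -60.   35.6 584.5 -60.3  33.   34.8] [ 442.3 -153.9   37.8   62.1   10.9] [ 736.7 -242.2   35.3  736.8 -242.4   33.9   35. ]
[584.1 -60.4  34.3 584.5 -60.3  32.7  33.9] [ 442.4 -153.5   37.8   62.1   10.4] [ 736.7 -242.2   35.3  736.9 -242.2   33.2   34.9]
```

View pics/cmp2.png

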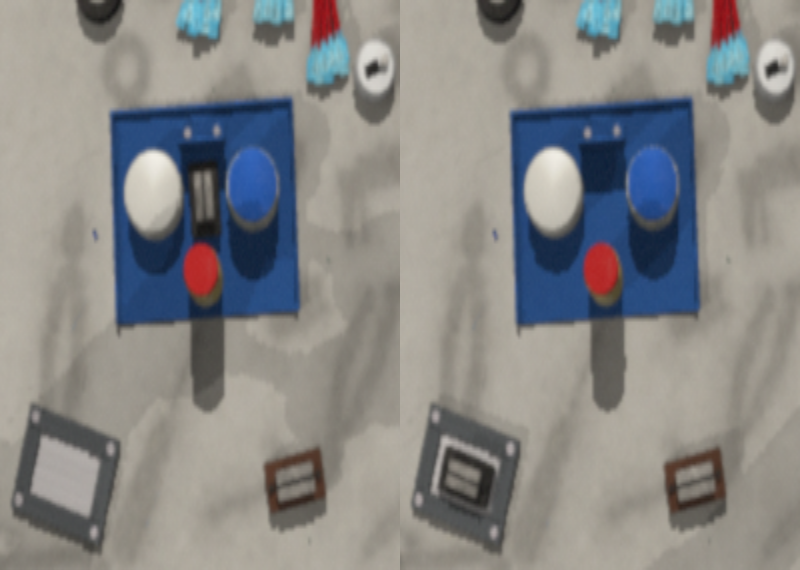

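The before/after pair shows the bottle, jar and tin back within about 1.5 mm of their starting spots. The die is in the nest pocket, and the brown die and the tally have not moved.

```bash
python3 -c "
from cell import ticket
print(ticket.hand_in())"
```

```text
the job is handed in; nothing more can be done
None
```

I set the black die in the nest pocket, aligned with it, put the jar, tin and then the bottle back within about 1.5 mm of where they started (the tin is furthest off), left the brown die and tally counter unmoved, and handed the job in at about 49 s.

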